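Slide a stone coaster out over the board's edge

ROBOT

A 7-joint arm with a two-finger parallel gripper is mounted at the origin on a cart in front of the work surface, level with it; the furniture and walls round the work are solid. World frame = base frame: x ahead of the robot, y to its left, z up, the work surface at z = 0. Lengths are in m, angles in rad, forces in N, time in s.
With the tool pointing down it reaches from about 0.425 to 0.925 m from the base axis. Payload 6.8 kg.
Tool frame: the origin (TCP) lies midway between the tips of the shut fingers; the grasp point (between the pads) lies 19 mm behind it; z points along the fingers, y is the line along which they close (so a half turn about z gives the same grasp; the last joint's range is limited). The gripper opens to 85 mm and grips with 20 to 120 N. Pads are 22 mm wide; open, the fingers measure 114 mm over their backs; the gripper's body (76 mm by 85 mm) begins 54 mm behind the grasp point. The pads swing forward as they close: fully open they stand 13 mm farther back than shut.
Start: joints at [-1.229, 0.477, 0.022, 1.555, -0.011, 1.109, -0.083], TCP at [0.293, 0.608, 0.206] pointing down, gripper open.
Joint ranges: [-2.96, 2.96], [-0.34, 2.1], [-1.41, 1.46], [0.24, 2.44], [-1.37, 4.51], [0.17, 1.92], [-2.96, 2.96]. Speed limits (rad/s): [2.39, 2.39, 3.14, 3.14, 3.14, 3.14, 3.14].

INTERFACE

Orientations are given as a unit quaternion [w, x, y, z].
In Python, from station import * gives the robot as it stands. The module is installed in compiled form; this text tells all that it offers.
- The arm moves only by the shell command python3 -m jog 'ROWS' [OPENING] [FORCE]. ROWS is JSON, a list of rows, each an object of numbers: "x", "y", "z": the shift along the tool's x, y, z in m; "ax", "ay", "az": the turn, a rotation vector about the tool's x, y, z in rad. In form: [{"x": .., "y": .., "z": .., "ax": .., "ay": .., "az": ..}, ...]. A call has 1 to 12 rows; each row is the pose to reach, as a shift and turn from the pose commanded when the call began, along the tool's axes at that moment; what a row does not reach only later rows make up. A row lasts 1/10 s, in which the tool goes at most 50 mm and 8.59 degrees, less where a joint would pass 70% of its speed; a pose out of reach is approached as far as the arm can. A call with a gripper value outside its range is refused whole. OPENING is the opening, from 0 (shut) to 1 (fully open), set as the call begins (- or left out, the last holds). The fingers move at their own pace and stop on an object; FORCE is the grip in N (left out, the last holds). Time passes only in rows, so rows that repeat a pose let the fingers close. It gives the time, the measured TCP pose, the force, the opening and the grip force at its end, in the units of the state.
- get_obs(): the state, without advancing time (a new reading comes with each control period).
- read_camera(name): name is "side" or "top"; returns the picture (384x512x3 uint8, red, green, blue); there is no depth.
- camera_params(name): a dict with "K" (3x3 intrinsics, pixels), "origin" and "attitude" of the camera in the world. Camera axes: x right, y up, looking along -z (the intrinsics and any distortion apply to the point x, -y, -z); pixel columns grow to the right and rows downward; lengths in m; the calibration is good to about 2 mm. A picture is of the moment at which its call begins. camera_params takes no time and is no camera call.
- hand_in(): hands the job in; it is judged then, once.
The state is a dict: "t": time; "q": joint angles; "joint_vel": joint speeds; "joint_torque": joint torques, N m; "eef_pos": TCP position; "tool_rot": TCP orientation; "contact_force": force on the tool from outside, world axes, zero at the start; "torque": the same for the moment, N m; "gripper_width": opening from 0.0 (shut) to 1.0 (fully open); "grasp_force": force on a finger pad.
Only numpy, scipy, OpenCV 4.12 (cv2) and the standard library are available. Lean on these libraries where they do the work, as an engineer would, in place of code of your own. Each camera call takes 0.05 s, during which the arm holds its last target. There are 200 camera calls.

TASK

The square stone coaster lies so flat on the chopping board that nobody can get a finger under it. Push it along the board, without gripping or lifting it, straight out over the long edge nearest the robot until about 3 cm of it sticks out, square to that edge, and leave it lying there flat for me to pick up. Leave the round coaster and the other things where they are.

Things in the scene. Friction and masses are not known exactly. Their poses are not given: they have to be found in the camera images.
- chopping_board: Brown wooden board, 200 (its x) x 280 (its y) x 22 mm, fixed on a 2 mm grey mat. Origin: centre of its underside. Its x axis points away from the robot, 22 to 42 degrees left of straight ahead; y to the left: the long edge nearest the robot is its line x = -100 mm. Behind it stand a toaster and, 0.5 m up, a wall cabinet, so stay low; right of it a microwave 0.28 m high.
- square_coaster: Loose square coaster of plain grey stone with a thin cork backing, 100 x 100 mm and 10 mm thick (cork 94 x 94 x 2 mm, stone 8 mm above it), 0.14 to 0.28 kg, lying flat on one half (left or right) of the board, turned up to 14 degrees from the board's directions. Origin: centre of its underside, z up, x and y square to its sides, x nearly along the board's x.
- round_coaster: Loose round coaster of the same stone and cork, 100 mm across and 10 mm thick, lying on the other half of the board, about 140 mm beside the square one. Origin: centre of its underside. Leave it alone.
- tuna_tin: Low round food tin, 86 mm across, 40 mm high, standing on the worktop to the right of the board. Origin: centre of its underside. Leave it alone.
- spice_jar: Small glass spice jar with a black cap, 41 mm across, 105 mm high, standing on the worktop to the right of the board. Origin: centre of its underside. Leave it alone.
- mug: Blue and white mug, 92 mm high, about 78 mm wide and 112 mm long with its handle, standing on the worktop to the left of the board. Origin: centre of its underside. Leave it alone.
Not all that is in view belongs to the job. Leave any blue look-alike of the square_coaster alone.

How it is judged:
At the end, for the whole second after the job is handed in: The square coaster lies still and flat on the board, 20 to 40 mm of it past the long edge nearest the robot, square to it within 8 degrees, at most 10 mm past the board's ends; the round coaster within 12 mm and tin, jar and mug within 20 mm of where they were (x of square_coaster in the frame of chopping_board between -0.09 and -0.07 m and y of square_coaster in the frame of chopping_board between -0.1 and 0.1 m and angle between the x axis of square_coaster and the x axis of chopping_board, either way round below 0.14 rad and angle between square_coaster's own z axis and vertical below 0.05 rad and height (world z) of square_coaster between 0.02 and 0.028 m and linear speed of square_coaster below 0.01 m/s and distance of round_coaster from where it was at the start of the episode below 0.012 m and distance of each of tuna_tin, spice_jar, mug from where it was at the start of the episode below 0.02 m); the robot touches nothing.
It fails at once if the square coaster is lifted off the board (8 mm or more) (height (world z) of square_coaster above 0.032 m).
It fails at once if the square coaster is tipped (more than 11 degrees) or drops off the board (angle between square_coaster's own z axis and vertical above 0.2 rad or height (world z) of square_coaster below 0.014 m).
It fails at once if the round coaster is shifted more than 12 mm (distance of round_coaster from where it was at the start of the episode above 0.012 m).
It fails at once if the tin, jar or mug is shifted more than 20 mm (distance of any of tuna_tin, spice_jar, mug from where it was at the start of the episode above 0.02 m).
It also fails if it takes over 29 s, if anything falls off the work surface, if the arm or the gripper's body presses on something with over 40 N, if the wrist force passes 120 N, or if a joint passes its speed limit or range.

## Working session

There is one attempt and no reset: what is moved stays moved. The work goes in short steps, Python scripts to look and compute and a shell command to move; the robot and the scene stay as the last step left them, time stands still between calls to the robot, and variables do not carry over. Pictures are saved under pics/ and viewed, at most 10 in all, crops included, and the job is handed in when it is done.

```bash
mkdir -p pics; python3 - <<'E'
from station import *
import cv2,numpy as np
for n in("top","side"):
    im=read_camera(n); cv2.imwrite(f"pics/{n}0.png",im[:,:,::-1])
    p=camera_params(n); print(n,p)
o=get_obs(); print(o["t"],o["eef_pos"],o["tool_rot"],o["contact_force"])
E
```

```text
top {'K': array([[435.51053889,   0.        , 266.71230746],
       [  0.        , 435.51053889, 192.73127301],
       [  0.        ,   0.        ,   1.        ]]), 'origin': array([0.29588663, 0.10153561, 1.52083832]), 'attitude': array([ 0.71151062,  0.03570172, -0.04259068, -0.70047417])}
side {'K': array([[461.68152653,   0.        , 254.35296544],
       [  0.        , 461.68152653, 193.86600837],
       [  0.        ,   0.        ,   1.        ]]), 'origin': array([ 0.24887664, -0.93547587,  1.33819894]), 'attitude': array([ 0.93723375,  0.33394554, -0.02550267, -0.09707157])}
0.1 [0.29325184 0.60735923 0.20483667] [-1.04230307e-04  2.22967749e-01  9.74825490e-01 -7.97324615e-04] [-0.15403549  0.15405594  0.11322661]
```

View pics/top0.png

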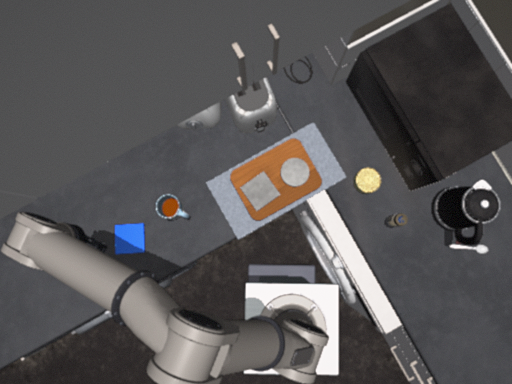

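View pics/side0.png

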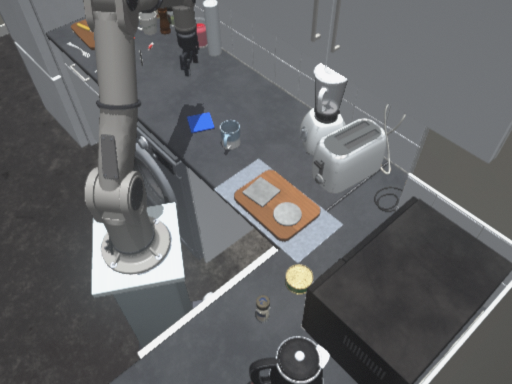

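The top view shows the board around (277,178), the square coaster at about (260,190) on its left half, the round one at (295,171), the mug at (168,207), the tin at (368,180) and the jar at (396,220). The side view shows the square coaster at (262,192) and the round one at (288,213).

```bash
cat >h.py <<'E'
import numpy as np,cv2
from station import *
from scipy.spatial.transform import Rotation as R
def cam(n):
    p=camera_params(n); a=np.array(p["attitude"]); return p["K"],np.array(p["origin"]),R.from_quat(a[[1,2,3,0]])
def ray(n,uv):
    K,o,r=cam(n); uv=np.atleast_2d(uv).astype(float)
    d=np.c_[(uv[:,0]-K[0,2])/K[0,0],-(uv[:,1]-K[1,2])/K[1,1],-np.ones(len(uv))]
    return o,r.apply(d)
def plane(n,uv,z):
    o,d=ray(n,uv); return o+d*((z-o[2])/d[:,2])[:,None]
def tri(u1,u2):
    o1,d1=ray("top",u1);o2,d2=ray("side",u2);d1=d1[0];d2=d2[0]
    s=np.linalg.lstsq(np.c_[d1,-d2],o2-o1,rcond=None)[0]
    a=o1+s[0]*d1;b=o2+s[1]*d2; return (a+b)/2,np.linalg.norm(a-b)
def masks(im,roi):
    x0,y0,x1,y1=roi; hsv=cv2.cvtColor(im,cv2.COLOR_RGB2HSV)
    m=np.zeros(im.shape[:2],np.uint8); m[y0:y1,x0:x1]=1
    brown=((hsv[...,1]>110)&((hsv[...,0]<22)|(hsv[...,0]>172))&(hsv[...,2]>60)).astype(np.uint8)*m
    c=max(cv2.findContours(brown,cv2.RETR_EXTERNAL,cv2.CHAIN_APPROX_NONE)[0],key=cv2.contourArea)
    return hsv,brown,c
ROI={"top":(215,125,340,235),"side":(215,155,340,255)}
def coasters(im,n):
    hsv,b,c=masks(im,ROI[n])
    hull=np.zeros_like(b); cv2.drawContours(hull,[cv2.convexHull(c)],-1,1,-1)
    g=((hsv[...,1]<85)&(hsv[...,2]>85)).astype(np.uint8)*hull
    g=cv2.morphologyEx(g,cv2.MORPH_OPEN,np.ones((3,3),np.uint8))
    cs=[k for k in cv2.findContours(g,cv2.RETR_EXTERNAL,cv2.CHAIN_APPROX_NONE)[0] if cv2.contourArea(k)>150]
    return c,cs
def cen(k):
    M=cv2.moments(k); return np.array([M["m10"],M["m01"]])/M["m00"]
def rect(n,k,z):
    P=plane(n,k[:,0,:],z)[:,:2]; (c,s,a)=cv2.minAreaRect((P*1000).astype(np.float32)); return np.round(c,1),np.round(s,1),round(a,1)
E
python3 - <<'E'
from h import *
C={}
for n in("top","side"):
    im=read_camera(n); c,cs=coasters(im,n); cs.sort(key=lambda k:cen(k)[0]); C[n]=cs
    print(n,"board",rect(n,c,.024))
    for k in cs: print(cen(k),cv2.contourArea(k),rect(n,k,.034),plane(n,cen(k),.034))
    b=cv2.drawContours(im[:,:,::-1].copy(),[c],-1,(0,255,0),1); cv2.drawContours(b,cs,-1,(255,0,0),1)
    x0,y0,x1,y1=ROI[n]; cv2.imwrite(f"pics/m_{n}.png",cv2.resize(b[y0:y1,x0:x1],None,fx=4,fy=4,interpolation=0))
for i in range(min(map(len,C.values()))): print(tri(cen(C["top"][i]),cen(C["side"][i])))
E
cd pics; python3 -c "
import cv2,numpy as np
a=cv2.imread('m_top.png');b=cv2.imread('m_side.png');h=max(a.shape[0],b.shape[0])
p=lambda i:cv2.copyMakeBorder(i,0,h-i.shape[0],0,0,0)
cv2.imwrite('m.png',cv2.resize(np.hstack([p(a),p(b)]),(800,int(800*h/(a.shape[1]+b.shape[1])))))"
```

```text
top board (array([512. ,  58.3]), array([196.3, 276.3]), 30.1)
[259.81958128 190.73481117] 812.0 (array([468.1, 112. ]), array([100.9, 101.9]), 36.4) [[0.46790638 0.11206406 0.034     ]]
[294.55095541 171.82006369] 628.0 (array([535.2,  -6.7]), array([ 97.9, 100.4]), 0.9) [[ 0.53565604 -0.0068343   0.034     ]]
side board (array([509.6,  60.8]), array([195.8, 275.8]), 30.0)
[260.85141903 191.29521425] 599.0 (array([463.9, 116.7]), array([105.5, 105.6]), 36.3) [[0.46390702 0.11553266 0.034     ]]
[286.95124283 213.583174  ] 523.0 (array([533.1,  -2. ]), array([101.1,  98.7]), 77.1) [[ 0.5324601  -0.00318561  0.034     ]]
(array([0.46531411, 0.11215968, 0.03826603]), np.float64(0.004177408476282817))
(array([ 0.53320322, -0.00636261,  0.03855596]), np.float64(0.00340084171637918))
```

View pics/m.png

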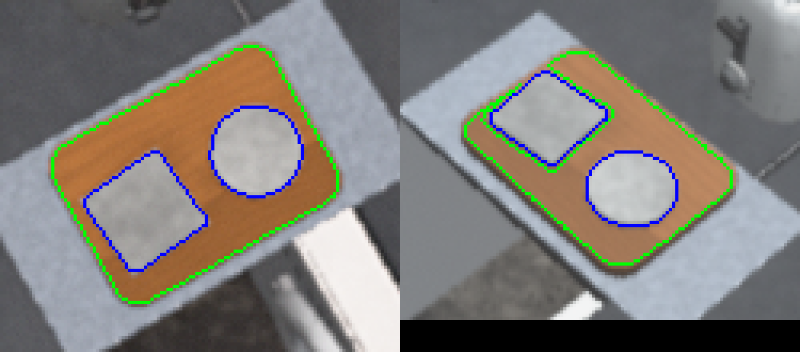

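Both outlines fit. The square measures 101 mm, the round coaster 99 mm, and the board 196x276 mm at a yaw of 30°. The triangulated top is at 38 mm against the expected 34 mm. Next I work out the board-frame numbers and the approach.

```bash
cat >>h.py <<'E'
BC=np.array([.511,.0595]);BY=np.radians(30.05);BR=np.array([[np.cos(BY),-np.sin(BY)],[np.sin(BY),np.cos(BY)]])
def b2w(x,y,z): return np.r_[BC+BR@[x,y],z]
def w2b(p): return BR.T@(np.array(p[:2])-BC)
def go(bx,by,z,o=None):   # tool-frame shift and turn to a board-frame target, tool y along board y
    o=o or get_obs(); q=np.array(o["tool_rot"]); r=R.from_quat(q[[1,2,3,0]])
    ty=r.apply([0,1,0]); dyaw=(BY+np.pi/2-np.arctan2(ty[1],ty[0])+np.pi/2)%np.pi-np.pi/2
    return np.round(r.inv().apply(b2w(bx,by,z)-o["eef_pos"]),4),"az",round(-dyaw,3)
E
python3 - <<'E'
from h import *
sq=(np.array([.4679,.1120])+[.4639,.1155])/2; rd=(np.array([.5356,-.0068])+[.5325,-.0032])/2
print(w2b(sq),w2b(rd)); y=w2b(sq)[1]; print(b2w(.065,y,.13),go(.065,y,.13))
E
```

```text
[-0.01187206  0.06954226] [-0.01234691 -0.06737289]
[0.53243959 0.15224411 0.13      ] (array([-0.4133, -0.3059,  0.0755]), 'az', np.float64(-0.974))
```

```bash
python3 -m jog '[{"x":-0.02,"y":-0.015,"az":-0.06},{"x":-0.055,"y":-0.04,"az":-0.15},{"x":-0.095,"y":-0.07,"az":-0.25},{"x":-0.135,"y":-0.1,"az":-0.35},{"x":-0.175,"y":-0.13,"az":-0.45},{"x":-0.215,"y":-0.16,"az":-0.55},{"x":-0.255,"y":-0.19,"az":-0.65},{"x":-0.295,"y":-0.22,"az":-0.75},{"x":-0.335,"y":-0.25,"z":0.01,"az":-0.85},{"x":-0.37,"y":-0.275,"z":0.03,"az":-0.93},{"x":-0.4,"y":-0.297,"z":0.05,"az":-0.974},{"x":-0.413,"y":-0.306,"z":0.075,"az":-0.974}]' 0.4
python3 -m jog '[{},{},{}]'
python3 - <<'E'
from h import *
print(go(.065,.0695,.045),get_obs()["contact_force"]); print(get_obs()["q"])
E
```

```text
(array([-0.4133, -0.3059,  0.1605]), 'az', np.float64(-0.974)) [-0.25516396 -0.03872689  0.24411857]
[-1.22907704  0.4775188   0.02236362  1.55602139 -0.01152828  1.10927216
 -0.08309193]validation failed for argument at $[0]...
validation failed for argument at $[0]...
```

```bash
python3 -m jog '[{"x":-0.02,"y":-0.015,"z":0,"ax":0,"ay":0,"az":-0.06},{"x":-0.055,"y":-0.04,"z":0,"ax":0,"ay":0,"az":-0.15},{"x":-0.095,"y":-0.07,"z":0,"ax":0,"ay":0,"az":-0.25},{"x":-0.135,"y":-0.1,"z":0,"ax":0,"ay":0,"az":-0.35},{"x":-0.175,"y":-0.13,"z":0,"ax":0,"ay":0,"az":-0.45},{"x":-0.215,"y":-0.16,"z":0,"ax":0,"ay":0,"az":-0.55},{"x":-0.255,"y":-0.19,"z":0,"ax":0,"ay":0,"az":-0.65},{"x":-0.295,"y":-0.22,"z":0,"ax":0,"ay":0,"az":-0.75},{"x":-0.335,"y":-0.25,"z":0.01,"ax":0,"ay":0,"az":-0.85},{"x":-0.37,"y":-0.275,"z":0.03,"ax":0,"ay":0,"az":-0.93},{"x":-0.4,"y":-0.297,"z":0.05,"ax":0,"ay":0,"az":-0.974},{"x":-0.413,"y":-0.306,"z":0.075,"ax":0,"ay":0,"az":-0.974}]' 0.4
python3 - <<'E'
from h import *
print(go(.065,.0695,.045),get_obs()["contact_force"]); print(get_obs()["q"])
E
```

```text
t: 1.4
eef_pos: [0.5346, 0.1481, 0.1307]
tool_rot: [0.001, -0.257, 0.966, -0.001]
contact_force: [0.0, -0.5, -0.9]
gripper_width: 0.403
grasp_force: 0.0
(array([-0.    ,  0.0048,  0.0857]), 'az', np.float64(-0.005)) [ 0.0266439  -0.54713764 -0.91490123]
[-0.40999158  0.36528331  0.03233674  1.92191664 -0.01285732  0.85280132
  1.71919244]
```

```bash
python3 -m jog '[{"x":0,"y":0.002,"z":0.03,"ax":0,"ay":0,"az":-0.005},{"x":0,"y":0.005,"z":0.06,"ax":0,"ay":0,"az":-0.005},{"x":0,"y":0.005,"z":0.08,"ax":0,"ay":0,"az":-0.005},{"x":0,"y":0.005,"z":0.086,"ax":0,"ay":0,"az":-0.005},{"x":0,"y":0.005,"z":0.086,"ax":0,"ay":0,"az":-0.005}]'
python3 - <<'E'
from h import *
print(w2b(get_obs()["eef_pos"]))
A=[]
for n in("top","side"):
    x0,y0,x1,y1=ROI[n]; A.append(cv2.resize(read_camera(n)[y0-25:y0+95,x0:x0+100,::-1],None,fx=4,fy=4))
cv2.imwrite("pics/near.png",np.hstack(A))
E
```

```text
t: 1.9
eef_pos: [0.5294, 0.1569, 0.0441]
tool_rot: [-0.001, -0.262, 0.965, -0.0]
contact_force: [-0.5, 0.0, 0.7]
gripper_width: 0.397
grasp_force: 0.0
[0.06467446 0.07508445]
```

View pics/near.png

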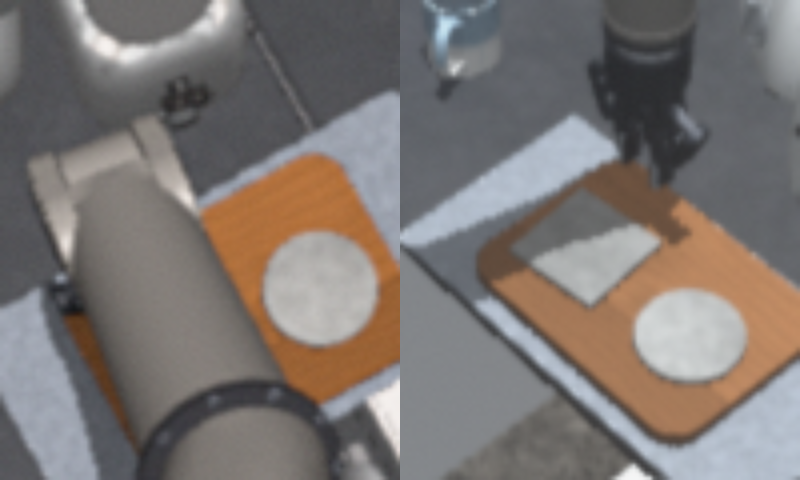

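The gripper hangs behind the far edge of the square coaster, at about (650,170) in the side crop, clear of both coasters. I now feel for the board.

```bash
python3 -m jog '[{"x":0,"y":-0.004,"z":0.006,"ax":0,"ay":0,"az":0},{"x":0,"y":-0.004,"z":0.01,"ax":0,"ay":0,"az":0},{"x":0,"y":-0.004,"z":0.014,"ax":0,"ay":0,"az":0},{"x":0,"y":-0.004,"z":0.016,"ax":0,"ay":0,"az":0},{"x":0,"y":-0.004,"z":0.016,"ax":0,"ay":0,"az":0}]'
python3 -m jog '[{"x":0,"y":0,"z":0.002,"ax":0,"ay":0,"az":0},{"x":0,"y":0,"z":0.002,"ax":0,"ay":0,"az":0}]'
```

```text
t: 2.5
eef_pos: [0.5316, 0.1536, 0.0283]
tool_rot: [-0.0, -0.262, 0.965, -0.0]
contact_force: [0.4, 0.2, 0.1]
gripper_width: 0.401
grasp_force: 0.0
t: 2.7
eef_pos: [0.5318, 0.1537, 0.0265]
tool_rot: [-0.0, -0.262, 0.965, 0.0]
contact_force: [-0.4, 0.3, 0.2]
gripper_width: 0.393
grasp_force: 0.0
```

```bash
for i in 1 2; do python3 -m jog '[{"x":0,"y":0,"z":0.002,"ax":0,"ay":0,"az":0},{"x":0,"y":0,"z":0.002,"ax":0,"ay":0,"az":0}]' | egrep "eef|contact"; done
```

```text
eef_pos: [0.5317, 0.1536, 0.0245]
contact_force: [0.8, -0.2, 0.1]
eef_pos: [0.5317, 0.1536, 0.0224]
contact_force: [0.1, 0.3, -0.5]
```

```bash
for i in 1 2; do python3 -m jog '[{"x":0,"y":0,"z":0.001,"ax":0,"ay":0,"az":0},{"x":0,"y":0,"z":0.001,"ax":0,"ay":0,"az":0}]' | egrep "eef|contact"; done
```

```text
eef_pos: [0.5318, 0.1536, 0.0216]
contact_force: [0.0, -0.3, 0.0]
eef_pos: [0.5318, 0.1536, 0.0206]
contact_force: [0.7, 0.2, -0.2]
```

```bash
python3 -m jog '[{"x":0.005,"y":0,"z":0,"ax":0,"ay":0,"az":0},{"x":0.01,"y":0,"z":0,"ax":0,"ay":0,"az":0},{"x":0.014,"y":0,"z":0,"ax":0,"ay":0,"az":0},{"x":0.018,"y":0,"z":0,"ax":0,"ay":0,"az":0},{"x":0.022,"y":0,"z":0,"ax":0,"ay":0,"az":0},{"x":0.025,"y":0,"z":0,"ax":0,"ay":0,"az":0},{"x":0.025,"y":0,"z":0,"ax":0,"ay":0,"az":0}]'
python3 - <<'E'
from h import *
im=read_camera("side"); c,cs=coasters(im,"side")
for k in cs: print(cen(k),rect("side",k,.034),w2b(plane("side",cen(k),.034)[0]))
print(w2b(get_obs()["eef_pos"]))
cv2.imwrite("pics/p1.png",cv2.resize(im[130:260,200:330,::-1],None,fx=4,fy=4))
E
```

```text
t: 4.2
eef_pos: [0.5098, 0.1407, 0.0207]
tool_rot: [-0.0, -0.261, 0.965, -0.0]
contact_force: [-0.1, 0.6, 0.1]
gripper_width: 0.394
grasp_force: 0.0
[286.95124283 213.583174  ] (array([533.1,  -2. ]), array([101.1,  98.7]), 77.1) [-0.01281455 -0.06500622]
[264.80542986 194.95424837] (array([477.6,  93.7]), array([112.8,  67.1]), 24.5) [-0.01361163  0.04962603]
[0.04009954 0.07087182]
```

View pics/p1.png

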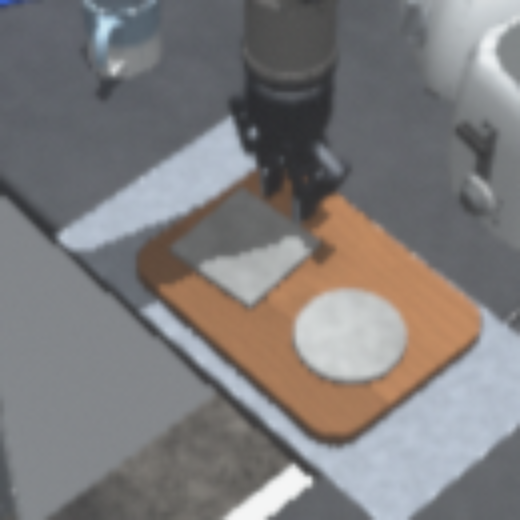

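The coaster has not visibly moved: its corners are still at full-image (281,191), (243,191) and (263,206). The tips are right at its far edge. I want a firm height reference, so I feel down to the board.

```bash
for i in 1 2 3; do python3 -m jog '[{"x":-0.004,"y":0,"z":0.001,"ax":0,"ay":0,"az":0},{"x":-0.004,"y":0,"z":0.001,"ax":0,"ay":0,"az":0}]' | egrep "eef|contact"; done
```

```text
eef_pos: [0.5145, 0.1436, 0.0197]
contact_force: [-0.6, -0.4, -0.1]
eef_pos: [0.5178, 0.1455, 0.0186]
contact_force: [-0.2, 0.3, 0.0]
eef_pos: [0.5211, 0.1474, 0.0176]
contact_force: [0.0, -0.3, -0.0]
```

```bash
for i in 1 2 3; do python3 -m jog '[{"x":0,"y":0,"z":0.001,"ax":0,"ay":0,"az":0},{"x":0,"y":0,"z":0.001,"ax":0,"ay":0,"az":0}]' | egrep "eef|contact"; done
```

```text
eef_pos: [0.5204, 0.147, 0.0165]
contact_force: [-1.0, -0.5, -0.2]
eef_pos: [0.5205, 0.147, 0.0156]
contact_force: [0.8, 0.1, 0.5]
eef_pos: [0.5205, 0.147, 0.0146]
contact_force: [0.3, 1.3, 0.1]
```

```bash
for i in 1 2 3; do python3 -m jog '[{"x":0,"y":0,"z":0.001,"ax":0,"ay":0,"az":0},{"x":0,"y":0,"z":0.001,"ax":0,"ay":0,"az":0}]' | egrep "eef|contact"; done
```

```text
eef_pos: [0.5205, 0.147, 0.0136]
contact_force: [-1.6, -0.4, -0.5]
eef_pos: [0.5205, 0.147, 0.0126]
contact_force: [-1.3, 0.4, -0.8]
eef_pos: [0.5206, 0.1471, 0.0116]
contact_force: [0.8, -0.9, -0.1]
```

```bash
python3 - <<'E'
from h import *
im=read_camera("side"); o=get_obs(); print(o["gripper_width"],o["contact_force"],o["torque"],w2b(o["eef_pos"]))
K,og,r=cam("side")
for z in (o["eef_pos"][2],.024,.034):
    p=r.inv().apply(np.r_[o["eef_pos"][:2],z]-og); print(z,K[0,2]+K[0,0]*p[0]/-p[2],K[1,2]-K[1,1]*p[1]/-p[2])
cv2.imwrite("pics/p2.png",cv2.resize(im[140:215,230:305,::-1],None,fx=8,fy=8,interpolation=cv2.INTER_CUBIC))
E
```

```text
0.399754138886586 [ 0.36925104 -0.8920171   0.67105018] [0.04880431 0.01520963 0.01113396] [0.05213132 0.07097494]
0.011636332261251534 273.92375068918693 186.26132430635838
0.024 273.97628654301 184.1278942072073
0.034 274.0192085921506 182.38487139725535
```

View pics/p2.png

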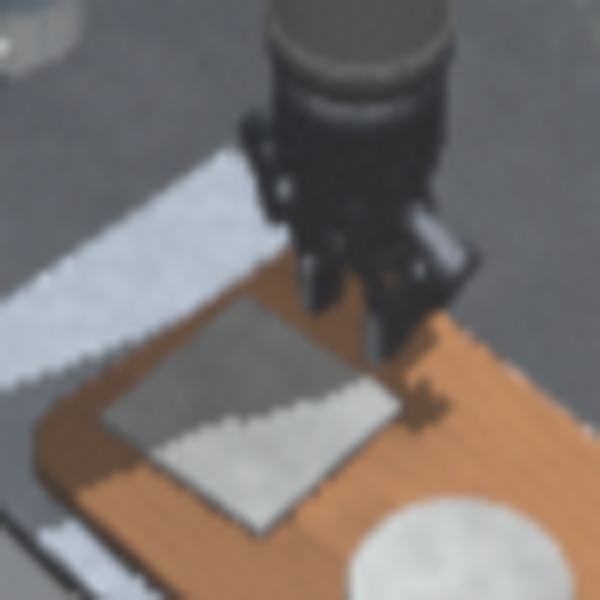

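The tips at about (270,179) and (277.5,185) in full-image pixels, and the offset shadow, show that they are still roughly 8 mm above the board. The pads therefore stand much farther back than the nominal swing, so I go on down by feel.

```bash
for i in 1 2 3 4; do python3 -m jog '[{"x":0,"y":0,"z":0.001,"ax":0,"ay":0,"az":0},{"x":0,"y":0,"z":0.001,"ax":0,"ay":0,"az":0}]' | egrep "eef|contact"; done
```

```text
eef_pos: [0.5206, 0.1471, 0.0106]
contact_force: [-0.2, -0.2, 0.3]
eef_pos: [0.5206, 0.147, 0.0096]
contact_force: [0.6, 0.4, -0.4]
eef_pos: [0.5206, 0.147, 0.0086]
contact_force: [-0.3, 0.4, -0.1]
eef_pos: [0.5206, 0.147, 0.0076]
contact_force: [0.2, -0.4, -0.1]
```

```bash
for i in 1 2 3; do python3 -m jog '[{"x":0,"y":0,"z":0.001,"ax":0,"ay":0,"az":0},{"x":0,"y":0,"z":0.001,"ax":0,"ay":0,"az":0}]' | egrep "^t:|eef|contact"; done
python3 - <<'E'
from h import *
im=read_camera("side")
cv2.imwrite("pics/p3.png",cv2.resize(im[155:205,240:300,::-1],None,fx=10,fy=10,interpolation=cv2.INTER_CUBIC))
E
```

```text
t: 7.1
eef_pos: [0.5206, 0.147, 0.0066]
contact_force: [-1.1, -0.1, -0.6]
t: 7.3
eef_pos: [0.5206, 0.147, 0.0056]
contact_force: [1.2, 0.1, -0.4]
t: 7.5
eef_pos: [0.5206, 0.147, 0.0046]
contact_force: [-0.0, -0.9, 0.2]
```

View pics/p3.png

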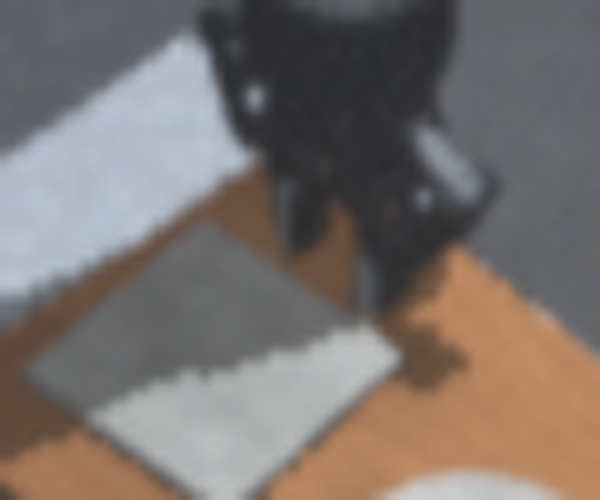

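```bash
for i in 1 2 3 4; do python3 -m jog '[{"x":0,"y":0,"z":0.001,"ax":0,"ay":0,"az":0},{"x":0,"y":0,"z":0.001,"ax":0,"ay":0,"az":0}]' | egrep "eef|contact"; done
```

```text
eef_pos: [0.5207, 0.1471, 0.0036]
contact_force: [-0.2, 1.0, -0.0]
eef_pos: [0.5207, 0.1471, 0.0026]
contact_force: [0.8, -0.4, 0.5]
eef_pos: [0.5207, 0.1471, 0.0016]
contact_force: [-0.1, 0.5, 0.2]
eef_pos: [0.5207, 0.1471, 0.0006]
contact_force: [0.5, 0.3, 0.1]
```

```bash
python3 - <<'E'
from h import *
K,og,r=cam("side"); b=w2b(get_obs()["eef_pos"]); print(b)
def pr(P):
    p=r.inv().apply(P-og); return np.round([K[0,2]+K[0,0]*p[0]/-p[2],K[1,2]-K[1,1]*p[1]/-p[2]],1)
for z in(.015,.024,.034,.044):
    print(z,[pr(b2w(b[0]+dx,b[1]+dy,z)).tolist() for dy in(-31,-17,17,31) for dx in(-11,11) for dx,dy in[(dx/1e3,dy/1e3)]])
im=read_camera("side")
cv2.imwrite("pics/p4.png",cv2.resize(im[160:200,250:300,::-1],None,fx=12,fy=12,interpolation=cv2.INTER_CUBIC))
E
```

```text
[0.05227786 0.07097963]
0.015 [[277.5, 191.9], [276.1, 184.2], [274.9, 189.8], [276.1, 184.2], [268.7, 184.6], [276.1, 184.2], [266.2, 182.5], [276.1, 184.1]]
0.024 [[277.6, 190.4], [276.2, 182.6], [275.0, 188.2], [276.2, 182.6], [268.7, 183.1], [276.2, 182.6], [266.2, 181.0], [276.1, 182.6]]
0.034 [[277.6, 188.6], [276.2, 180.9], [275.0, 186.5], [276.2, 180.9], [268.8, 181.3], [276.2, 180.8], [266.2, 179.2], [276.2, 180.8]]
0.044 [[277.7, 186.9], [276.3, 179.1], [275.1, 184.7], [276.3, 179.1], [268.8, 179.6], [276.3, 179.1], [266.2, 177.4], [276.3, 179.1]]
```

View pics/p4.png

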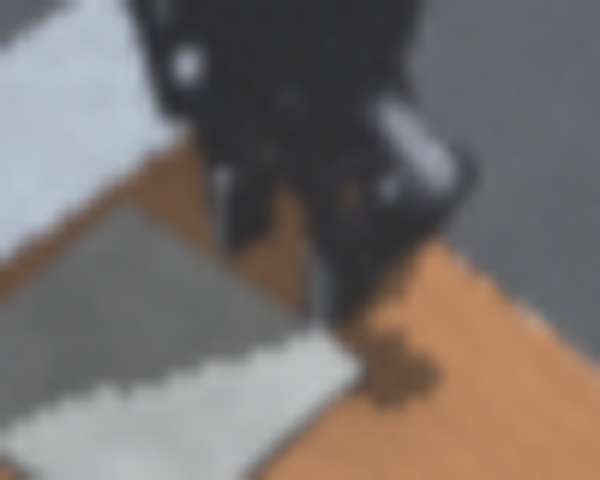

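```bash
for i in 1 2 3; do python3 -m jog '[{"x":0,"y":0,"z":0.001,"ax":0,"ay":0,"az":0},{"x":0,"y":0,"z":0.001,"ax":0,"ay":0,"az":0}]' | egrep "^t:|eef|contact|width"; done
```

```text
t: 8.6
eef_pos: [0.5207, 0.1471, -0.0004]
contact_force: [1.2, 0.9, 0.1]
gripper_width: 0.398
t: 8.8
eef_pos: [0.5207, 0.1471, -0.0014]
contact_force: [-0.7, 0.2, -0.4]
gripper_width: 0.4
t: 9.0
eef_pos: [0.5207, 0.1471, -0.0024]
contact_force: [0.6, 1.1, 0.7]
gripper_width: 0.399
```

```bash
for i in 1 2; do python3 -m jog '[{"x":0,"y":0,"z":0.001,"ax":0,"ay":0,"az":0},{"x":0,"y":0,"z":0.002,"ax":0,"ay":0,"az":0},{"x":0,"y":0,"z":0.002,"ax":0,"ay":0,"az":0}]' | egrep "^t:|eef|contact|width"; done
```

```text
t: 9.3
eef_pos: [0.5208, 0.1471, -0.0028]
contact_force: [-4.9, -1.6, 18.6]
gripper_width: 0.4
t: 9.6
eef_pos: [0.5208, 0.1471, -0.0029]
contact_force: [-11.8, -3.9, 40.0]
gripper_width: 0.401
```

The board is touched at TCP z = -0.0028, so the tips sit about 27 mm behind the reported TCP. I back off about 2 mm and push.

```bash
python3 -m jog '[{"x":0,"y":0,"z":-0.0055,"ax":0,"ay":0,"az":0},{"x":0,"y":0,"z":-0.0055,"ax":0,"ay":0,"az":0},{"x":0.004,"y":0,"z":-0.0055,"ax":0,"ay":0,"az":0},{"x":0.008,"y":0,"z":-0.0055,"ax":0,"ay":0,"az":0},{"x":0.012,"y":0,"z":-0.0055,"ax":0,"ay":0,"az":0},{"x":0.016,"y":0,"z":-0.0055,"ax":0,"ay":0,"az":0},{"x":0.02,"y":0,"z":-0.0055,"ax":0,"ay":0,"az":0},{"x":0.024,"y":0,"z":-0.0055,"ax":0,"ay":0,"az":0},{"x":0.028,"y":0,"z":-0.0055,"ax":0,"ay":0,"az":0},{"x":0.03,"y":0,"z":-0.0055,"ax":0,"ay":0,"az":0},{"x":0.03,"y":0,"z":-0.0055,"ax":0,"ay":0,"az":0}]'
cat >>h.py <<'E'
def sq(n):   # square coaster outline incl. shaded part: low saturation vs brown board/mat, component near TCP
    im=read_camera(n); x0,y0,x1,y1=ROI[n]
    hsv=cv2.cvtColor(im,cv2.COLOR_RGB2HSV); m=((hsv[...,1]<75)&(hsv[...,2]>85)).astype(np.uint8)
    return im,hsv,m
E
python3 - <<'E'
from h import *
print(w2b(get_obs()["eef_pos"]))
im=read_camera("side")
hsv=cv2.cvtColor(im,cv2.COLOR_RGB2HSV); 
for p in((262,190),(262,203),(240,200),(252,187)): print(p,im[p[1],p[0]],hsv[p[1],p[0]])
cv2.imwrite("pics/p5.png",cv2.resize(im[160:220,230:305,::-1],None,fx=8,fy=8,interpolation=cv2.INTER_CUBIC))
E
```

```text
t: 10.7
eef_pos: [0.4943, 0.1316, -0.0008]
tool_rot: [-0.0, -0.261, 0.965, -0.0]
contact_force: [0.3, 0.2, 0.9]
gripper_width: 0.401
grasp_force: 0.0
[0.02164855 0.07082038]
(262, 190) [101 102 103] [105   5 103]
(262, 203) [141 141 141] [  0   0 141]
(240, 200) [96 76 62] [12 90 96]
(252, 187) [101 102 102] [ 90   3 102]
```

View pics/p5.png

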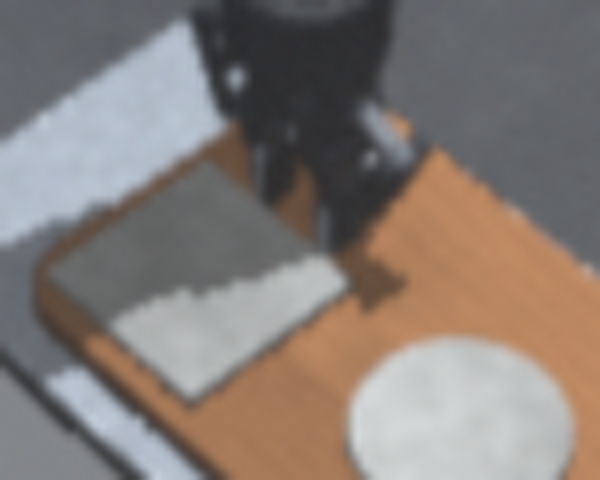

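The coaster moves with the push, its corners now at full-image (273,196), (254,210), (235,193) and (256,180). From here I measure it numerically.

```bash
cat >>h.py <<'E'
def meas(n="side"):
    im=read_camera(n); hsv=cv2.cvtColor(im,cv2.COLOR_RGB2HSV)
    m=((hsv[...,1]<18)&(hsv[...,2]>88)).astype(np.uint8)
    x0,y0,x1,y1=215,165,300,235; k=np.zeros_like(m); k[y0:y1,x0:x1]=m[y0:y1,x0:x1]
    k=cv2.morphologyEx(k,cv2.MORPH_OPEN,np.ones((3,3),np.uint8))
    for c in cv2.findContours(k,cv2.RETR_EXTERNAL,cv2.CHAIN_APPROX_NONE)[0]:
        if cv2.contourArea(c)<250: continue
        P=plane(n,c[:,0,:],.034)[:,:2]; Q=((P-BC)@BR*1000).astype(np.float32)
        (ctr,s,a)=cv2.minAreaRect(Q); print(cen(c),cv2.contourArea(c),"board mm",np.round(ctr,1),np.round(s,1),"ang",round(a,1))
E
python3 - <<'E'
from h import *
meas()
E
```

```text
[286.70353818 213.7556797 ] 447.5 board mm [-14.3 -64.8] [96.4 88.4] ang 46.9
[229.9703783  220.10760171] 934.0 board mm [-145.2   56.9] [185.6 146.7] ang 51.6
[254.39918851 194.64856429] 534.0 board mm [-38.1  77.2] [102.1  99.4] ang 0.1
```

```bash
python3 -m jog '[{"x":0.004,"y":0,"z":0,"ax":0,"ay":0,"az":0},{"x":0.008,"y":0,"z":0,"ax":0,"ay":0,"az":0},{"x":0.012,"y":0,"z":0,"ax":0,"ay":0,"az":0},{"x":0.016,"y":0,"z":0,"ax":0,"ay":0,"az":0},{"x":0.02,"y":0,"z":0,"ax":0,"ay":0,"az":0},{"x":0.024,"y":0,"z":0,"ax":0,"ay":0,"az":0},{"x":0.028,"y":0,"z":0,"ax":0,"ay":0,"az":0},{"x":0.032,"y":0,"z":0,"ax":0,"ay":0,"az":0},{"x":0.035,"y":0,"z":0,"ax":0,"ay":0,"az":0},{"x":0.037,"y":0,"z":0,"ax":0,"ay":0,"az":0},{"x":0.037,"y":0,"z":0,"ax":0,"ay":0,"az":0}]' | egrep "^t:|eef|contact"
python3 - <<'E'
from h import *
meas(); print(w2b(get_obs()["eef_pos"]))
E
```

```text
t: 11.9
eef_pos: [0.4622, 0.1129, -0.0009]
contact_force: [-0.1, -0.9, 0.3]
[286.70353818 213.7556797 ] 447.5 board mm [-14.3 -64.8] [96.4 88.4] ang 46.9
[229.72375293 220.02070953] 925.5 board mm [-146.4   58.1] [185.4 143.3] ang 51.6
[246.39257981 200.48892724] 579.5 board mm [-75.9  75.6] [105.4 108.8] ang 89.3
[288.39399745 174.38825032] 261.0 board mm [127.3  67.4] [ 65.2 147.3] ang 2.4
[-0.01546143  0.07068513]
```

```bash
python3 -m jog '[{"x":0.002,"y":0,"z":0,"ax":0,"ay":0,"az":0},{"x":0.004,"y":0,"z":0,"ax":0,"ay":0,"az":0},{"x":0.004,"y":0,"z":0,"ax":0,"ay":0,"az":0},{"x":-0.006,"y":0,"z":0,"ax":0,"ay":0,"az":0},{"x":-0.02,"y":0,"z":0,"ax":0,"ay":0,"az":0},{"x":-0.03,"y":0,"z":-0.02,"ax":0,"ay":0,"az":0},{"x":-0.03,"y":0,"z":-0.06,"ax":0,"ay":0,"az":0},{"x":-0.03,"y":0,"z":-0.1,"ax":0,"ay":0,"az":0},{"x":-0.03,"y":0,"z":-0.14,"ax":0,"ay":0,"az":0},{"x":-0.03,"y":0,"z":-0.18,"ax":0,"ay":0,"az":0},{"x":-0.03,"y":0,"z":-0.2,"ax":0,"ay":0,"az":0}]' | egrep "^t:|eef|contact"
python3 -m jog '[{"x":0,"y":0.03,"z":0,"ax":0,"ay":0,"az":0},{"x":0,"y":0.07,"z":0,"ax":0,"ay":0,"az":0},{"x":0,"y":0.11,"z":0,"ax":0,"ay":0,"az":0},{"x":0,"y":0.15,"z":0,"ax":0,"ay":0,"az":0},{"x":0,"y":0.19,"z":0,"ax":0,"ay":0,"az":0},{"x":0,"y":0.23,"z":0,"ax":0,"ay":0,"az":0},{"x":0,"y":0.26,"z":0,"ax":0,"ay":0,"az":0},{"x":0,"y":0.28,"z":0,"ax":0,"ay":0,"az":0}]' | egrep "^t:|eef|contact"
python3 - <<'E'
from h import *
for n in("side","top"): print(n); meas(n)
im=np.hstack([read_camera(n)[125:255,205:345,::-1] for n in("top","side")])
cv2.imwrite("pics/end.png",cv2.resize(im,None,fx=2.8,fy=2.8,interpolation=cv2.INTER_CUBIC))
E
```

```text
t: 13.05
eef_pos: [0.4907, 0.1293, 0.2031]
contact_force: [0.5, 0.2, -0.3]
t: 13.85
eef_pos: [0.3457, 0.3729, 0.1995]
contact_force: [0.5, -0.6, -0.9]
side
[286.70353818 213.7556797 ] 447.5 board mm [-14.3 -64.8] [96.4 88.4] ang 46.9
[229.34792123 219.75692925] 914.0 board mm [-146.9   62.4] [188.5 137.2] ang 51.6
[245.53526485 201.03950834] 569.5 board mm [-82.3  76. ] [ 99.7 105.1] ang 0.2
[289.04086398 173.9959136 ] 285.5 board mm [107.5  65.8] [107.8  99.4] ang 45.0
top
[268.72050777 209.42854016] 761.5 board mm [-80.8  70.7] [102.5  98.9] ang 89.4
[290.88038278 174.27006911] 313.5 board mm [-13.8 -50.7] [62.3 70. ] ang 60.6
```

View pics/end.png

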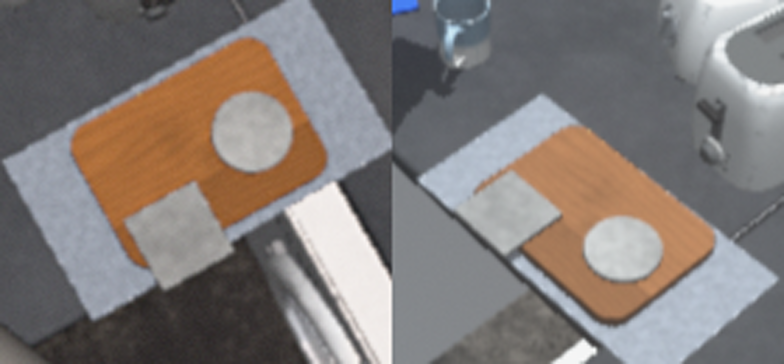

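The picture shows the coaster at about (180,235) in the top crop, flat and square over the near edge. Its measured x is about -81 mm, so it sticks out about 31 mm, and the round coaster has not moved.

```bash
python3 -c "
from station import *
print(get_obs()['joint_vel'].round(3)); print(hand_in())"
```

```text
[ 0.019 -0.009  0.025  0.011  0.002 -0.003 -0.   ]
the job is handed in; nothing more can be done
None
```

I pushed the square coaster about 31 mm out over the board's near long edge, flat and square to within about 1° by my measurements. The round coaster's measured position did not change, I saw no contact with the other things, the arm is clear, and the job is handed in (no verdict was returned).

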